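# Sort the sealed tubs into their trays and log the batch

## Task

Sort the four loose tubs by shape: slide each one across the table, keeping it flat and never lifting it, fully into the open-fronted tray whose sample tub behind it has the same shape (round or oblong). When all four are in, press the batch plunger all the way down and let it spring back up. Leave everything else on the table where it is.

Things in the scene. Friction and masses are not known exactly. Their poses are not given: they have to be found in the camera images.
- tray_left: fixed sorting tray at the robot's left: steel fence 4 mm thick, 25 mm high, on three sides, open towards the table's middle. Inside 300 (x) by 130 (y) mm, floor level with the table, no step. Origin: centre of the inside, at table height; mouth at its y = -65 mm, back fence at y = +65 mm. Behind that a sample tub on a block 110 by 106 mm, 30 mm high, centred at y = +122 mm
- tray_right: fixed sorting tray at the robot's right: steel fence 4 mm thick, 25 mm high, on three sides, open towards the table's middle. Inside 300 (x) by 130 (y) mm, floor level with the table, no step. Origin: centre of the inside, at table height; mouth at its y = +65 mm, back fence at y = -65 mm. Behind that a sample tub on a block 110 by 106 mm, 30 mm high, centred at y = -122 mm
- sample_round: sample round tub, 80 mm in diameter, 40 mm high, fixed on the 30 mm block behind one of the trays: that tray is for round tubs. Origin: centre of its underside
- sample_oblong: sample oblong tub, 96 by 80 mm, 40 mm high, fixed on the 30 mm block behind the other tray: that tray is for oblong tubs. Origin: centre of its underside
- round_a: loose sealed round tub, one of two, 80 mm in diameter, 40 mm high, about 0.2 kg, brown paste with a white rim. Origin: centre of its underside, z up
- round_b: loose sealed round tub, the other of two, 80 mm in diameter, 40 mm high, about 0.2 kg, brown paste with a white rim. Origin: centre of its underside, z up
- oblong_a: loose sealed oblong (rectangular) tub, 96 (x) by 80 (y) mm, 40 mm high, about 0.2 kg, brown paste with a white rim. Origin: centre of its underside, z up
- oblong_b: loose sealed oblong (rectangular) tub, 96 (x) by 80 (y) mm, 40 mm high, about 0.2 kg, brown paste with a white rim. Origin: centre of its underside, z up
- plunger (a joint): sprung batch plunger, 0 = up, 0.012 m = fully down; it is pushed straight down (about 2.5 N to start, 6 N at the bottom) and springs back by itself
- plunger_top (a point): centre of the top face of the plunger's black head (34 mm in diameter, 69 mm above the table when up). The plunger stands on a fixed grey box 60 by 60 mm, 40 mm high, centred below it, square to this point's axes
- tape: bystander: loose roll of clear tape lying flat, 56 mm in diameter, 30 mm high. Origin: centre of its underside
- weight: bystander: loose steel weight, 38 mm in diameter, 52 mm high. Origin: centre of its underside
- cup: bystander: loose empty steel cup, 72 mm in diameter at the rim, 58 mm high. Origin: centre of its underside
- jar: bystander: loose glass jar, 68 mm in diameter, 60 mm high. Origin: centre of its underside
- pad: bystander: loose cork block, 50 by 90 mm, 22 mm high. Origin: centre of its underside

How it is judged:
By the outcome, as a careful person would: the job done as asked, in the order asked, and still so for the second after the job is handed in, with the robot touching nothing.
It also fails if it takes over 72 s, if anything falls off the work surface, if the arm or the gripper's body presses on something with over 40 N, if the wrist force passes 120 N, or if a joint passes its speed limit or range.

## Robot

A 6-joint arm with a two-finger parallel gripper is mounted at the origin on the work surface. World frame = base frame: x ahead of the robot, y to its left, z up, the work surface at z = 0. Lengths are in m, angles in rad, forces in N, time in s.
With the tool pointing down it reaches from about 0.3 to 0.95 m from the base axis. Payload 3.1 kg.
Tool frame: the origin (TCP) lies at the very end of the fingers, on their centre line; the grasp point (between the pads) lies 19 mm behind it; z points along the fingers, y is the line along which they close (so a half turn about z gives the same grasp; the last joint's range is limited). The gripper opens to 85 mm and grips with 20 to 120 N. Pads are 22 mm wide; open, the fingers measure 114 mm over their backs; the gripper's body (76 mm by 85 mm) begins 54 mm behind the grasp point. The pads swing forward as they close: fully open they stand 13 mm farther back than shut.
Start: joints at [1.22, 0.308, 1.634, -0, 1.2, -0.07], TCP at [0.173, 0.601, 0.231] pointing down, gripper open.
Joint ranges: [-3.06, 3.06], [-0.79, 1.96], [0.05, 2.63], [-1.19, 4.34], [0.05, 2.64], [-2.94, 2.94]. Speed limits (rad/s): [2.79, 2.79, 3.14, 3.14, 3.14, 3.14].

## Interface

Orientations are given as a unit quaternion [w, x, y, z].
In Python, from cell import * gives the robot as it stands. The module is installed in compiled form; this text tells all that it offers.
- The arm moves only by the tool move_arm, never from a script. Its argument "rows" is text: rows parted by semicolons, each of 6 numbers parted by spaces: the shift along the tool's x, y, z in m, then the turn, a rotation vector about the tool's x, y, z in degrees. A call has 1 to 5 rows; each row shifts and turns the commanded pose from where the row before left it, along the tool's axes as they then stand; what a row does not reach is not made up. A row lasts 1/10 s, in which the tool goes at most 50 mm and 8.59 degrees, less where a joint would pass 70% of its speed; a pose out of reach is approached as far as the arm can. A call with a gripper value outside its range is refused whole. "claw" is the finger opening in m, from 0 to 0.0854, set as the call begins (left out, the last holds). The fingers move at their own pace and stop on an object; the grip force is fixed at half the most. Time passes only in rows, so rows that do not move let the fingers close. It gives the time, the measured TCP pose, the force, the opening and the grip force at its end, in the units of the state.
- read_state(): the state, without advancing time (a new reading comes with each control period).
- get_image(name): name is "scene" or "top" or "wrist"; returns (picture, depth): 480x640x3 uint8, blue, green, red; 480x640 float32, m along the optical axis (not along the pixel's ray), 0 where there is no reading.
- get_calibration(name): a dict with "camera_matrix" (3x3 intrinsics, pixels), "D" ([k1, k2, p1, p2, k3] as OpenCV has them; the pictures are not rectified), "R" (3x3) and "t" (3): a world point X has camera coordinates R X + t. Camera axes: x right, y down, z forward; pixel columns grow to the right and rows downward; lengths in m; the calibration is good to about 2 mm. A picture is of the moment at which its call begins: read the wrist's pose just before it. get_calibration takes no time and is no camera call; for the wrist camera it gives the pose at the moment of the call.
- close_job(): hands the job in; it is judged then, once.
The state is a dict: "t": time; "q": joint angles; "joint_velocities": joint speeds; "tau": joint torques, N m; "tcp_pos": TCP position; "tool_rot": TCP orientation; "wrist_force": force on the tool from outside, world axes, zero at the start; "wrist_torque": the same for the moment, N m; "gripper_width": opening from 0.0 (shut) to 1.0 (fully open); "grasp_force": force on a finger pad.
Only numpy, scipy, OpenCV 4.12 (cv2) and the standard library are available. Lean on these libraries where they do the work, as an engineer would, in place of code of your own. Each camera call takes 0.05 s, during which the arm holds its last target. There are 200 camera calls.

## Working session

There is one attempt and no reset: what is moved stays moved. The work goes in short steps, Python scripts to look and compute and a tool call to move; the robot and the scene stay as the last step left them, time stands still between calls to the robot, and variables do not carry over. Pictures are saved under pics/ and viewed, at most 10 in all, crops included, and the job is handed in when it is done.

Besides the shell and the picture viewer there is one more tool, called as a command line: name --argument value ..., lists and objects as JSON in quotes. move_arm: Moves the arm, as the interface text tells. Its arguments: {"type":"object","properties":{"rows":{"type":"string"},"claw":{"type":"number"}},"required":["rows"]}

```bash
mkdir -p pics; python3 - <<'E'
from cell import *
import cv2,numpy as np
s=read_state();print(s)
for n in("top","scene"):
    im,d=get_image(n);cv2.imwrite(f"pics/{n}1.png",im);np.savez(f"{n}1.npz",im=im,d=d)
    c=get_calibration(n);R=np.array(c["R"]);print(n,c["camera_matrix"],c["D"],-R.T@np.array(c["t"]),R)
E
```

```text
{'t': 0.0, 'q': array([ 1.22030890e+00,  3.08999615e-01,  1.63519603e+00, -4.55180764e-06,
        1.19970359e+00, -6.97064954e-02]), 'joint_velocities': array([ 0.00025467,  0.00010452, -0.00028627,  0.00014995, -0.00214013,
        0.00058815]), 'tau': array([ 4.17958499e-04, -4.15252054e+01, -2.76667750e+01,  2.21828391e-04,
        9.94574890e-03,  1.26044634e-05]), 'tcp_pos': array([0.17293813, 0.59973701, 0.23004592]), 'tool_rot': array([-2.38450471e-04,  1.39928836e-01,  9.90160891e-01, -1.12837117e-03]), 'wrist_force': array([ 0.60365684, -0.15541628,  0.51909929]), 'wrist_torque': array([ 0.00696701, -0.02191951, -0.00014486]), 'grasp_force': 0.0, 'gripper_width': 0.9966977124413324}
top [[553.433144     0.         320.34208405]
 [  0.         553.433144   234.07633079]
 [  0.           0.           1.        ]] [0.04733076 0.         0.         0.         0.        ] [0.43990788 0.00176058 1.42726   ] [[-0.02507449 -0.99968193  0.00270393]
 [-0.9942634   0.02465707 -0.10407848]
 [ 0.1039787  -0.00529813 -0.99456541]]
scene [[532.14912033   0.         323.44090069]
 [  0.         532.14912033 238.98669724]
 [  0.           0.           1.        ]] [0.04706399 0.         0.         0.         0.        ] [1.38839846 0.02679544 1.0020781 ] [[-0.05310533  0.99858792 -0.00140863]
 [ 0.75046534  0.0389794  -0.65975933]
 [-0.65877279 -0.03609387 -0.75147564]]
```

View pics/top1.png

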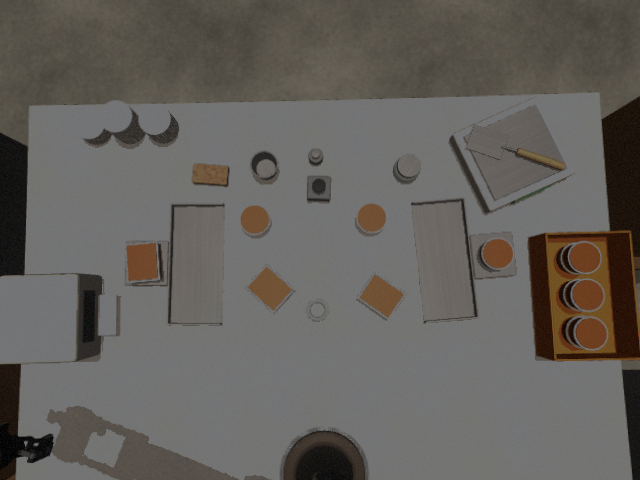

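View pics/scene1.png

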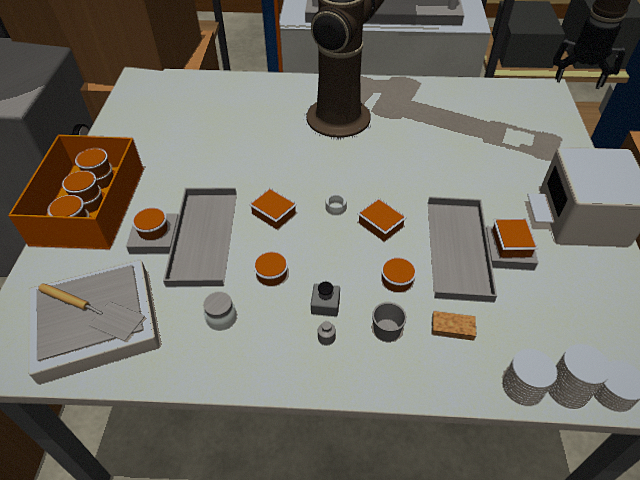

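The top view has +y to the left. Loose rounds are at (255,220) and (371,218), and loose oblongs at (270,288) and (381,297). The oblong sample is behind the left tray at (143,262) and the round one behind the right tray at (497,253). Plunger at (318,188), tape at (317,310). The scene view agrees.

```bash
cat > h.py <<'E'
from cell import *
import cv2,numpy as np
def rays(c,px,z):
    K=np.array(c["camera_matrix"]);D=np.array(c["D"],float);R=np.array(c["R"]);t=np.array(c["t"]).ravel()
    u=cv2.undistortPoints(np.array(px,float).reshape(-1,1,2),K,D).reshape(-1,2)
    d=np.c_[u,np.ones(len(u))]@R;o=-R.T@t
    return (o+d*((z-o[2])/d[:,2])[:,None])[:,:2]
def orange(im):
    h=cv2.cvtColor(im,cv2.COLOR_BGR2HSV)
    m=cv2.inRange(h,(3,120,50),(18,255,255))
    return m
def tubs(im,c,z=.04,lo=200,hi=4000):
    out=[]
    for k in cv2.findContours(orange(im),cv2.RETR_EXTERNAL,cv2.CHAIN_APPROX_NONE)[0]:
        a=cv2.contourArea(k)
        if lo<a<hi:
            p=rays(c,k,z).astype(np.float32)*1000
            M=cv2.moments(p.reshape(-1,1,2)); r=cv2.minAreaRect(p)
            pc=k.reshape(-1,2).mean(0)
            out.append((pc.round(),np.round([M["m10"]/M["m00"],M["m01"]/M["m00"]],1),np.round(r[0],1),np.round(r[1],1),round(r[2],1),round(cv2.contourArea(p)/(r[1][0]*r[1][1]),2)))
    return out
E
python3 - <<'E'
from h import *
for n in("top","scene"):
    f=np.load(n+"1.npz");c=get_calibration(n)
    for o in tubs(f["im"],c):
        u,v=o[0].astype(int);print(n,*o,f["d"][v,u])
c=get_calibration("top");f=np.load("top1.npz")
P=lambda p,z:print(p,z,rays(c,[p],z).round(3))
for p,z in [((318,186),.069),((317,310),.03),((315,155),.052),((264,163),.058),((407,165),.06),((210,174),.022)]:P(p,z)
for p in [(173,206),(224,206),(171,323),(222,323),(412,203),(464,200),(425,321),(476,317)]:P(p,.025)
# depth-derived heights of tub tops
R=np.array(c["R"]);t=np.array(c["t"]).ravel();K=np.array(c["camera_matrix"])
for u,v in [(255,220),(371,218),(270,288),(381,297),(300,250),(318,186)]:
    q=cv2.undistortPoints(np.array([[[u,v]]],float),K,np.array(c["D"]))[0,0]
    d=np.median(f["d"][v-2:v+3,u-2:u+3]);print(u,v,R.T@(np.r_[q,1]*d-t))
E
```

```text
top [381. 295.] [ 427.5 -153.2] [ 427.6 -152.9] [84.6 67.8] 53.9 0.94 1.3756689
top [269. 288.] [452.9 124.9] [452.9 125.3] [84.2 67.9] 46.5 0.93 1.3835635
top [142. 262.] [527.3 441.3] [527.2 441.3] [86.4 70.9] 4.2 0.94 1.3600953
top [498. 253.] [ 526.3 -447.9] [ 526.4 -448.7] [69.4 70.5] 86.8 0.77 1.3578367
top [254. 219.] [627.2 160.6] [627.4 160.9] [65.6 66.3] 89.1 0.8 1.3946525
top [371. 217.] [ 624.8 -135.3] [ 625.2 -134.8] [65.7 66.4] 88.2 0.8 1.396754
scene [454. 325.] [770.6 266.1] [770.8 265.8] [88.2 58.7] 84.3 0.92 1.143952
scene [398. 270.] [629.8 156.8] [629.7 156.9] [69.3 69.9] 34.5 0.77 1.2199843
scene [270. 264.] [ 627.2 -138.3] [ 626.1 -138.7] [68.  69.8] 2.9 0.78 1.234076
scene [515. 233.] [500.9 441.2] [500.9 441. ] [84.5 73.4] 3.0 0.95 1.2534368
scene [149. 219.] [ 500.  -455.7] [ 499.6 -455.8] [73.3 69.9] 16.1 0.76 1.2859192
scene [382. 215.] [456.  121.5] [456.  121.4] [86.3 70.3] 46.6 0.94 1.332192
scene [272. 204.] [ 430.9 -155.9] [ 430.8 -156. ] [86.1 69.6] 54.0 0.94 1.3604175
scene [589. 115.] [  9.1 743.7] [ 28.6 734.4] [ 67.9 176.4] 74.7 0.55 2.644469
scen
[... 283 characters left out ...]
310) 0.03 [[0.395 0.007]]
(315, 155) 0.052 [[0.785 0.003]]
(264, 163) 0.058 [[0.766 0.132]]
(407, 165) 0.06 [[ 0.752 -0.228]]
(210, 174) 0.022 [[0.749 0.274]]
(173, 206) 0.025 [[0.668 0.368]]
(224, 206) 0.025 [[0.665 0.239]]
(171, 323) 0.025 [[0.373 0.372]]
(222, 323) 0.025 [[0.369 0.245]]
(412, 203) 0.025 [[ 0.661 -0.242]]
(464, 200) 0.025 [[ 0.665 -0.375]]
(425, 321) 0.025 [[ 0.362 -0.262]]
(476, 317) 0.025 [[ 0.369 -0.389]]
255 220 [0.62468826 0.15832912 0.0404618 ]
371 218 [ 0.62275029 -0.13476025  0.03893485]
270 288 [0.45296311 0.12311115 0.04083459]
381 297 [ 0.42380005 -0.15263701  0.03953845]
300 250 [ 0.54910782  0.04777874 -0.00066153]
318 186 [ 0.70229539 -0.00266284  0.06928001]
```

move_arm --rows "-0.0268 -0.0253 0 0 0 0;-0.0268 -0.0253 0 0 0 0;-0.0268 -0.0253 0 0 0 0;-0.0268 -0.0253 0 0 0 0;-0.0268 -0.0253 0 0 0 0" --claw 0.0854

```text
t: 0.6
tcp_pos: [0.2672, 0.4402, 0.2307]
tool_rot: [-0.0, 0.14, 0.99, -0.0]
wrist_force: [-0.0, -0.2, 0.6]
gripper_width: 0.999
grasp_force: 0.0
```

move_arm --rows "-0.0268 -0.0253 0 0 0 0;-0.0268 -0.0253 0 0 0 0;-0.0268 -0.0253 0 0 0 0;-0.0268 -0.0253 0 0 0 0;-0.0268 -0.0253 0 0 0 0"

```text
t: 1.1
tcp_pos: [0.3608, 0.2816, 0.231]
tool_rot: [-0.0, 0.14, 0.99, -0.0]
wrist_force: [1.1, 1.6, -0.4]
gripper_width: 0.997
grasp_force: 0.0
```

move_arm --rows "-0.0268 -0.0253 0 0 0 0;-0.0268 -0.0253 0 0 0 0;-0.0268 -0.0253 0 0 0 0;-0.0268 -0.0253 0 0 0 0;-0.0268 -0.0253 0 0 0 0"

```text
t: 1.6
tcp_pos: [0.4545, 0.123, 0.231]
tool_rot: [-0.0, 0.14, 0.99, -0.0]
wrist_force: [0.6, 0.2, 0.1]
gripper_width: 0.998
grasp_force: 0.0
```

move_arm --rows "0 0 0 0 0 8.4;0 0 0 0 0 8.4;0 0 0 0 0 8.4;0 0 0 0 0 8.4;0 0 0 0 0 8.4"

```text
t: 2.1
tcp_pos: [0.4539, 0.1243, 0.2307]
tool_rot: [-0.0, 0.488, 0.873, -0.0]
wrist_force: [0.1, 0.6, 0.3]
gripper_width: 1.0
grasp_force: 0.0
```

move_arm --rows "0 0 0 0 0 8.4;0 0 0 0 0 8.4;0 0 0 0 0 8.4;0 0 0 0 0 8.4;0 0 0 0 0 8.4"

```text
t: 2.6
tcp_pos: [0.4539, 0.1244, 0.2308]
tool_rot: [-0.0, 0.768, 0.64, -0.0]
wrist_force: [0.1, 0.4, -0.1]
gripper_width: 0.999
grasp_force: 0.0
```

move_arm --rows "0 0 0 0 0 8.4;0 0 0 0 0 8.4;0 0 0 0 0 8.4;0 0 0 0 0 8.2;0 0 0 0 0 0"

```text
t: 3.1
tcp_pos: [0.4539, 0.1244, 0.2308]
tool_rot: [-0.0, 0.919, 0.395, -0.0]
wrist_force: [-0.0, -1.0, 0.7]
gripper_width: 0.997
grasp_force: 0.0
```

```bash
cat >> h.py <<'E'
from scipy.spatial.transform import Rotation as Ro
def go(x,y,z,head,s=None):
    s=s or read_state();w=s["tool_rot"];R=Ro.from_quat([w[1],w[2],w[3],w[0]])
    h=np.degrees(np.arctan2(*R.as_matrix()[1::-1,1]))
    sh=R.inv().apply(np.array([x,y,z])-s["tcp_pos"])
    print("t",round(s["t"],2),"tcp",s["tcp_pos"].round(4),"head",h.round(2),"tilt",(R.as_matrix()[:2,2]*57.3).round(2),"shift",sh.round(4),"turn z",round((h-head+90)%180-90,2),"F",s["wrist_force"].round(1),"w",round(s["gripper_width"],3),"g",round(s["grasp_force"],1))
def wrist(name):
    s=read_state();c=get_calibration("wrist");im,d=get_image("wrist");cv2.imwrite(f"pics/{name}.png",im)
    for o in tubs(im,c,.04,2000,200000):print(*o)
    return s
E
python3 - <<'E'
from h import *
go(.4545,.1232,.12,-43.5,wrist("w1"))
E
```

```text
[624. 286.] [ 614.  -129.5] [ 611.6 -128.2] [71.  38.6] 59.8 0.8
[324. 211.] [453.3 124.2] [453.3 124.2] [84.7 69.5] 46.7 0.98
[450.  39.] [626.2 158.2] [624.8 156.8] [62.8 71. ] 46.6 0.82
t 3.1 tcp [0.4539 0.1244 0.2308] head -43.47 tilt [-0.05 -0.01] shift [-0.0004  0.0013  0.1108] turn z 0.03 F [-0.  -1.   0.7] w 0.997 g 0.0
```

View pics/w1.png

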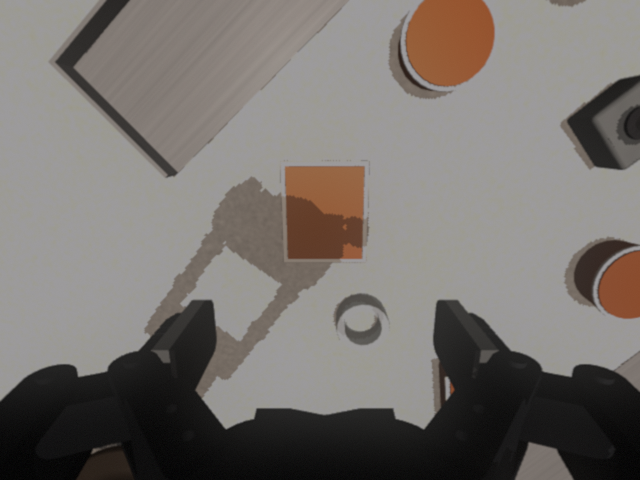

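The wrist view shows the oblong tub at (324,211), centred between the fingers (midline about 325). I'll descend.

move_arm --rows "0 0 0.04 0 0 0;0 0 0.04 0 0 0;0 0 0.04 0 0 0;0 0 0.04 0 0 0;0 0 0.012 0 0 0"

```text
t: 3.65
tcp_pos: [0.4502, 0.1237, 0.0553]
tool_rot: [-0.001, 0.918, 0.396, -0.004]
wrist_force: [-0.7, 0.0, 0.2]
gripper_width: 1.0
grasp_force: 0.0
```

move_arm --rows "0 0 0.008 0 0 0;0 0 0.008 0 0 0;0 0 0.007 0 0 0;0 0 0.006 0 0 0;0 0 0 0 0 0"

```text
t: 4.15
tcp_pos: [0.4544, 0.1245, 0.0303]
tool_rot: [-0.0, 0.919, 0.395, 0.0]
wrist_force: [0.1, -1.0, -0.1]
gripper_width: 1.003
grasp_force: 0.0
```

move_arm --rows "0 0 0.006 0 0 0;0 0 0.006 0 0 0;0 0 0.006 0 0 0;0 0 0.005 0 0 0;0 0 0 0 0 0"

```text
t: 4.65
tcp_pos: [0.4534, 0.1243, 0.0063]
tool_rot: [-0.0, 0.919, 0.395, -0.001]
wrist_force: [-0.2, -0.7, -0.4]
gripper_width: 0.998
grasp_force: 0.0
```

```bash
python3 - <<'E'
from h import *
s=read_state();im,d=get_image("scene");c=get_calibration("scene")
cv2.imwrite("pics/s2.png",cv2.resize(im[120:300,290:480],None,fx=3,fy=3))
go(.4545,.1232,.006,-43.5,s)
E
```

```text
t 4.65 tcp [0.4534 0.1243 0.0063] head -43.49 tilt [-0.11 -0.02] shift [-0.0001  0.0015  0.0003] turn z 0.01 F [-0.2 -0.7 -0.4] w 0.998 g 0.0
```

View pics/s2.png

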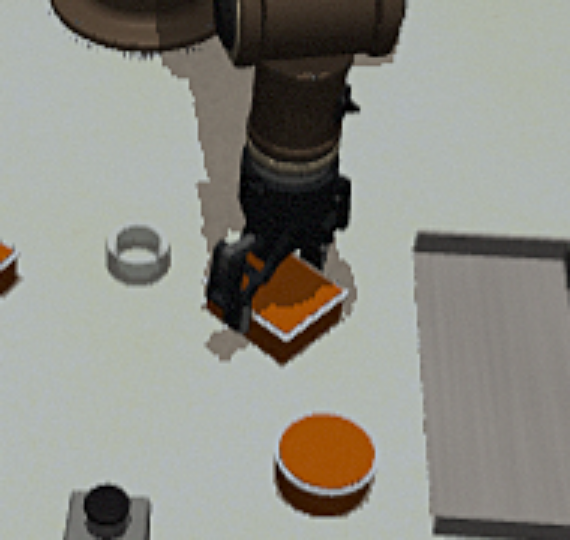

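The fingers straddle the tub and there's no contact force. Next I'll close the gripper.

move_arm --rows "0 0 0 0 0 0;0 0 0 0 0 0;0 0 0 0 0 0;0 0 0 0 0 0" --claw 0.07

```text
t: 5.1
tcp_pos: [0.4547, 0.1245, 0.0075]
tool_rot: [0.0, 0.919, 0.395, 0.0]
wrist_force: [0.4, 0.7, 0.6]
gripper_width: 0.923
grasp_force: 73.5
```

```bash
python3 - <<'E'
from h import *
go(.52,.20,.006,-1)
E
```

```text
t 5.1 tcp [0.4547 0.1245 0.0075] head -43.49 tilt [0.05 0.01] shift [ 0.0997 -0.0046  0.0016] turn z -42.49 F [0.4 0.7 0.6] w 0.923 g 73.5
```

move_arm --rows "0 0 0 0 0 -7.1;0 0 0 0 0 -7.1;0 0 0 0 0 -7.1;0 0 0 0 0 -7.1;0 0 0 0 0 -7.1"

```text
t: 5.6
tcp_pos: [0.4543, 0.1248, 0.0075]
tool_rot: [-0.0, 0.753, 0.658, 0.0]
wrist_force: [-1.3, 1.2, 2.6]
gripper_width: 0.921
grasp_force: 73.7
```

move_arm --rows "0 0 0 0 0 -7;0.018 0.007 0 0 0 0;0.018 0.007 0 0 0 0;0.018 0.007 0 0 0 0;0.018 0.007 0 0 0 0"

```text
t: 6.1
tcp_pos: [0.4834, 0.1959, 0.0075]
tool_rot: [0.0, 0.713, 0.701, -0.001]
wrist_force: [-0.7, -3.8, 3.6]
gripper_width: 0.921
grasp_force: 74.1
```

move_arm --rows "0.018 0.007 0 0 0 0;0.018 0.007 0 0 0 0;0 0 0 0 0 0"

```text
t: 6.4
tcp_pos: [0.4998, 0.2335, 0.0078]
tool_rot: [0.001, 0.713, 0.702, 0.001]
wrist_force: [0.3, 0.2, -1.3]
gripper_width: 0.92
grasp_force: 73.1
```

```bash
python3 - <<'E'
from h import *
go(.591,.308,.007,-1)
im,d=get_image("top");cv2.imwrite("pics/t2.png",im)
E
```

```text
t 6.4 tcp [0.4998 0.2335 0.0078] head -0.89 tilt [0.16 0.08] shift [0.0759 0.0901 0.0011] turn z 0.11 F [ 0.3  0.2 -1.3] w 0.92 g 73.1
```

View pics/t2.png

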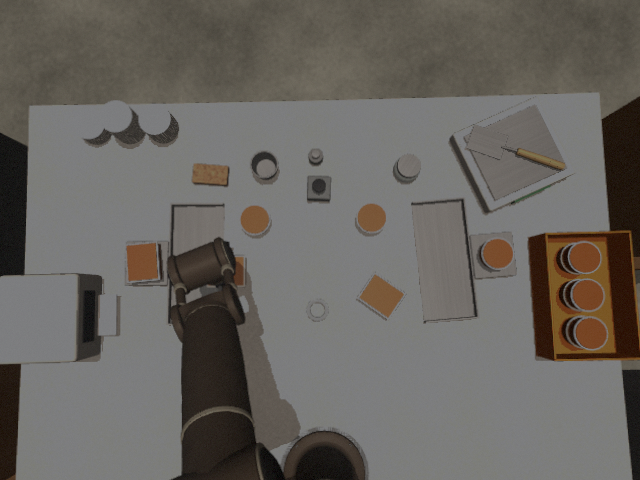

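Oblong tub is dragged to (235,272) at the tray mouth, and everything else is undisturbed. Next: into the far slot.

move_arm --rows "0.0127 0.015 0 0 0 0;0.0127 0.015 0 0 0 0;0.0127 0.015 0 0 0 0;0.0127 0.015 0 0 0 0;0.0127 0.015 0 0 0 0"

```text
t: 6.95
tcp_pos: [0.5729, 0.2921, 0.0077]
tool_rot: [-0.001, 0.713, 0.701, -0.003]
wrist_force: [-4.0, -2.4, 8.0]
gripper_width: 0.924
grasp_force: 74.6
```

move_arm --rows "0.0127 0.015 0 0 0 0;0 0 0 0 0 0"

```text
t: 7.15
tcp_pos: [0.5912, 0.3066, 0.0078]
tool_rot: [0.001, 0.713, 0.701, 0.001]
wrist_force: [0.2, -0.6, -2.8]
gripper_width: 0.923
grasp_force: 73.2
```

move_arm --rows "0 0 0 0 0 0;0 0 0 0 0 0;0 0 0 0 0 0" --claw 0.0854

```text
t: 7.45
tcp_pos: [0.5882, 0.3054, 0.0067]
tool_rot: [-0.0, 0.713, 0.701, -0.001]
wrist_force: [-0.2, 0.6, -0.0]
gripper_width: 0.998
grasp_force: 0.0
```

move_arm --rows "0 0 -0.005 0 0 0;0 0 -0.01 0 0 0;0 0 -0.02 0 0 0;0 0 -0.04 0 0 0;0 0 -0.045 0 0 0"

```text
t: 7.95
tcp_pos: [0.5881, 0.3058, 0.1276]
tool_rot: [-0.001, 0.713, 0.701, -0.001]
wrist_force: [0.7, 0.3, -0.4]
gripper_width: 1.0
grasp_force: 0.0
```

```bash
python3 - <<'E'
from h import *
go(.430,-.154,.127,-36,wrist("w2"))
E
```

```text
[551. 286.] [739.1 276.3] [738.4 279.4] [74.9 44.2] 84.0 0.48
[328. 241.] [589.4 305.4] [589.3 305.2] [85.9 70. ] 89.1 0.98
[195.  46.] [515.7 423.6] [517.  425.6] [99.5 52.7] 4.0 0.9
t 7.95 tcp [0.5881 0.3058 0.1276] head -0.98 tilt [-0.16 -0.08] shift [-0.4624 -0.1502  0.0016] turn z 35.02 F [ 0.7  0.3 -0.4] w 1.0 g 0.0
```

move_arm --rows "-0.0385 -0.0125 0 0 0 0;-0.0385 -0.0125 0 0 0 0;-0.0385 -0.0125 0 0 0 0;-0.0385 -0.0125 0 0 0 0;-0.0385 -0.0125 0 0 0 0"

```text
t: 8.5
tcp_pos: [0.5234, 0.1137, 0.1284]
tool_rot: [0.001, 0.713, 0.701, 0.001]
wrist_force: [0.9, -0.6, -0.0]
gripper_width: 1.002
grasp_force: 0.0
```

move_arm --rows "-0.0385 -0.0125 0 0 0 0;-0.0385 -0.0125 0 0 0 0;-0.0385 -0.0125 0 0 0 0;-0.0385 -0.0125 0 0 0 0;-0.0385 -0.0125 0 0 0 0"

```text
t: 9.0
tcp_pos: [0.4577, -0.0779, 0.1284]
tool_rot: [0.001, 0.713, 0.701, 0.001]
wrist_force: [0.0, -0.4, -0.4]
gripper_width: 0.999
grasp_force: 0.0
```

move_arm --rows "-0.0385 -0.0125 0 0 0 0;-0.0385 -0.0125 0 0 0 0;0 0 0 0 0 7;0 0 0 0 0 7;0 0 0 0 0 7"

```text
t: 9.5
tcp_pos: [0.4318, -0.1538, 0.1283]
tool_rot: [0.001, 0.831, 0.557, 0.001]
wrist_force: [-0.3, -0.4, 0.6]
gripper_width: 0.997
grasp_force: 0.0
```

move_arm --rows "0 0 0 0 0 7;0 0 0 0 0 7;0 0 0 0 0 0;0 0 0 0 0 0"

```text
t: 9.9
tcp_pos: [0.4318, -0.1531, 0.1279]
tool_rot: [0.001, 0.89, 0.455, 0.0]
wrist_force: [0.0, -0.5, 0.1]
gripper_width: 1.001
grasp_force: 0.0
```

```bash
python3 - <<'E'
from h import *
go(.4292,-.1545,.007,-36.1,wrist("w3"))
E
```

```text
[321. 245.] [ 428.1 -154.1] [ 428.1 -154. ] [86.2 70.1] 53.6 0.98
[581.  40.] [ 618.7 -142. ] [ 617.5 -144.1] [49.6 69. ] 54.3 0.83
t 9.9 tcp [ 0.4318 -0.1531  0.1279] head -35.84 tilt [ 0.07 -0.03] shift [-0.0027 -0.0015  0.1209] turn z 0.26 F [ 0.  -0.5  0.1] w 1.001 g 0.0
```

move_arm --rows "-0.003 -0.002 0.01 0 0 0.2;0 0 0.03 0 0 0;0 0 0.03 0 0 0;0 0 0.01 0 0 0;0 0 0.01 0 0 0"

```text
t: 10.45
tcp_pos: [0.4274, -0.154, 0.0361]
tool_rot: [-0.001, 0.892, 0.453, -0.001]
wrist_force: [-1.0, 0.4, -0.2]
gripper_width: 1.0
grasp_force: 0.0
```

move_arm --rows "0 0 0.008 0 0 0;0 0 0.008 0 0 0;0 0 0.008 0 0 0;0 0 0.007 0 0 0;0 0 0 0 0 0"

```text
t: 10.95
tcp_pos: [0.4275, -0.1539, 0.0055]
tool_rot: [-0.001, 0.892, 0.453, -0.0]
wrist_force: [0.0, -0.4, -0.3]
gripper_width: 1.006
grasp_force: 0.0
```

move_arm --rows "0 0 0 0 0 0;0 0 0 0 0 0;0 0 0 0 0 0;0 0 0 0 0 0" --claw 0.07

```text
t: 11.35
tcp_pos: [0.4284, -0.1543, 0.0065]
tool_rot: [0.0, 0.892, 0.453, 0.0]
wrist_force: [0.8, 0.1, 0.5]
gripper_width: 0.92
grasp_force: 73.2
```

```bash
python3 - <<'E'
from h import *
go(.51,-.05,.007,-1)
E
```

```text
t 11.35 tcp [ 0.4284 -0.1543  0.0065] head -36.19 tilt [ 0.04 -0.02] shift [ 0.1324  0.0042 -0.0004] turn z -35.19 F [0.8 0.1 0.5] w 0.92 g 73.2
```

move_arm --rows "0.0265 0.0005 0 0 0 0;0.0265 0.0005 0 0 0 0;0.0265 0.0005 0 0 0 0;0.0265 0.0005 0 0 0 0;0.0265 0.0005 0 0 0 0"

```text
t: 11.85
tcp_pos: [0.5087, -0.0483, 0.0065]
tool_rot: [0.0, 0.892, 0.453, -0.0]
wrist_force: [-1.1, -2.1, 1.1]
gripper_width: 0.924
grasp_force: 73.6
```

move_arm --rows "0 0 0 0 0 -7;0 0 0 0 0 -7;0 0 0 0 0 -7;0 0 0 0 0 -7;0 0 0 0 0 -7.2"

```text
t: 12.35
tcp_pos: [0.5083, -0.0483, 0.0065]
tool_rot: [-0.0, 0.712, 0.703, 0.0]
wrist_force: [-1.0, 1.2, 1.3]
gripper_width: 0.923
grasp_force: 73.5
```

move_arm --rows "0.0275 0 0 0 0 0;0.0275 0 0 0 0 0;0.0275 0 0 0 0 0;0.0275 0 0 0 0 0;0 0 0 0 0 0"

```text
t: 12.85
tcp_pos: [0.5104, 0.064, 0.0065]
tool_rot: [-0.0, 0.712, 0.702, 0.001]
wrist_force: [-0.8, 1.4, 1.5]
gripper_width: 0.926
grasp_force: 73.2
```

```bash
python3 - <<'E'
from h import *
go(.447,.306,.007,-1)
E
```

```text
t 12.85 tcp [0.5104 0.064  0.0065] head -0.85 tilt [0.03 0.07] shift [ 2.411e-01 -6.700e-02 -2.000e-04] turn z 0.15 F [-0.8  1.4  1.5] w 0.926 g 73.2
```

move_arm --rows "0.0241 -0.0067 0 0 0 0;0.0241 -0.0067 0 0 0 0;0.0241 -0.0067 0 0 0 0;0.0241 -0.0067 0 0 0 0;0.0241 -0.0067 0 0 0 0"

```text
t: 13.35
tcp_pos: [0.4792, 0.1822, 0.0066]
tool_rot: [0.001, 0.713, 0.701, 0.0]
wrist_force: [0.3, -1.5, 0.7]
gripper_width: 0.923
grasp_force: 73.5
```

move_arm --rows "0.0241 -0.0067 0 0 0 0;0.0241 -0.0067 0 0 0 0;0.0241 -0.0067 0 0 0 0;0.0241 -0.0067 0 0 0 0;0.0241 -0.0067 0 0 0 0"

```text
t: 13.85
tcp_pos: [0.4478, 0.3033, 0.0065]
tool_rot: [0.001, 0.713, 0.701, -0.0]
wrist_force: [-0.1, -1.5, 1.5]
gripper_width: 0.921
grasp_force: 73.6
```

move_arm --rows "0 0 0 0 0 0;0 0 0 0 0 0;0 0 0 0 0 0"

```text
t: 14.15
tcp_pos: [0.4479, 0.3029, 0.0065]
tool_rot: [-0.0, 0.714, 0.701, 0.0]
wrist_force: [-0.6, 2.0, 2.0]
gripper_width: 0.926
grasp_force: 73.7
```

move_arm --rows "0 0 0 0 0 0;0 0 0 0 0 0;0 0 0 0 0 0" --claw 0.0854

```text
t: 14.45
tcp_pos: [0.4474, 0.3024, 0.0061]
tool_rot: [0.0, 0.713, 0.701, -0.0]
wrist_force: [-0.1, 0.4, 0.3]
gripper_width: 0.996
grasp_force: 0.0
```

move_arm --rows "0 0 -0.005 0 0 0;0 0 -0.01 0 0 0;0 0 -0.02 0 0 0;0 0 -0.04 0 0 0;0 0 -0.045 0 0 0"

```text
t: 14.95
tcp_pos: [0.4462, 0.3026, 0.1269]
tool_rot: [-0.0, 0.713, 0.701, -0.001]
wrist_force: [-0.8, 1.2, -0.3]
gripper_width: 0.999
grasp_force: 0.0
```

```bash
python3 - <<'E'
from h import *
go(.626,-.1368,.127,0,wrist("w4"))
E
```

```text
[327. 240.] [447.3 303.2] [447.1 303.2] [86.1 70. ] 89.1 0.98
[548. 233.] [589.3 305.3] [589.2 305.3] [86.  70.9] 89.2 0.99
[484.  40.] [536.9 420.8] [538.5 422.8] [99.7 45.9] 4.0 0.89
t 14.95 tcp [0.4462 0.3026 0.1269] head -0.98 tilt [-0.15 -0.09] shift [-4.363e-01  1.873e-01  1.000e-04] turn z -0.98 F [-0.8  1.2 -0.3] w 0.999 g 0.0
```

move_arm --rows "-0.0364 0.0156 0 0 0 0;-0.0364 0.0156 0 0 0 0;-0.0364 0.0156 0 0 0 0;-0.0364 0.0156 0 0 0 0;-0.0364 0.0156 0 0 0 0"

```text
t: 15.5
tcp_pos: [0.5231, 0.1187, 0.1273]
tool_rot: [0.001, 0.713, 0.701, 0.001]
wrist_force: [-0.1, 1.1, 0.8]
gripper_width: 1.005
grasp_force: 0.0
```

move_arm --rows "-0.0364 0.0156 0 0 0 0;-0.0364 0.0156 0 0 0 0;-0.0364 0.0156 0 0 0 0;-0.0364 0.0156 0 0 0 0;-0.0364 0.0156 0 0 0 0"

```text
t: 16.0
tcp_pos: [0.5979, -0.0649, 0.1272]
tool_rot: [0.001, 0.713, 0.701, 0.0]
wrist_force: [1.1, 0.4, 0.0]
gripper_width: 1.001
grasp_force: 0.0
```

move_arm --rows "-0.0364 0.0156 0 0 0 0;-0.0364 0.0156 0 0 0 0;0 0 0 0 0 0;0 0 0 0 0 0;0 0 0 0 0 0"

```text
t: 16.5
tcp_pos: [0.6265, -0.1358, 0.1263]
tool_rot: [-0.0, 0.713, 0.701, -0.0]
wrist_force: [-0.9, 0.2, -0.0]
gripper_width: 1.004
grasp_force: 0.0
```

```bash
python3 - <<'E'
from h import *
go(.626,-.1368,.007,-1,wrist("w5"))
E
```

```text
[323. 245.] [ 624.9 -136.3] [ 624.8 -136.4] [70.6 70.4] 89.1 0.78
t 16.5 tcp [ 0.6265 -0.1358  0.1263] head -0.97 tilt [-0.04  0.03] shift [-0.0011 -0.0004  0.1193] turn z 0.03 F [-0.9  0.2 -0. ] w 1.004 g 0.0
```

move_arm --rows "-0.0008 -0.001 0.01 0 0 0;0 0 0.03 0 0 0;0 0 0.03 0 0 0;0 0 0.01 0 0 0;0 0 0.009 0 0 0"

```text
t: 17.05
tcp_pos: [0.625, -0.1364, 0.0358]
tool_rot: [-0.001, 0.713, 0.701, -0.001]
wrist_force: [0.5, -0.1, -0.2]
gripper_width: 1.001
grasp_force: 0.0
```

move_arm --rows "0 0 0.008 0 0 0;0 0 0.008 0 0 0;0 0 0.008 0 0 0;0 0 0.006 0 0 0;0 0 0 0 0 0"

```text
t: 17.55
tcp_pos: [0.6254, -0.1373, 0.0064]
tool_rot: [-0.001, 0.713, 0.701, -0.0]
wrist_force: [-0.8, -0.5, 0.2]
gripper_width: 1.0
grasp_force: 0.0
```

move_arm --rows "0 0 0 0 0 0;0 0 0 0 0 0;0 0 0 0 0 0;0 0 0 0 0 0" --claw 0.07

```text
t: 17.95
tcp_pos: [0.6265, -0.1376, 0.0077]
tool_rot: [0.0, 0.713, 0.701, 0.0]
wrist_force: [1.2, -0.3, 1.4]
gripper_width: 0.913
grasp_force: 73.3
```

```bash
python3 - <<'E'
from h import *
go(.578,-.19,.007,-1)
E
```

```text
t 17.95 tcp [ 0.6265 -0.1376  0.0077] head -0.99 tilt [ 0.06 -0.02] shift [-0.0532 -0.0476  0.0007] turn z 0.01 F [ 1.2 -0.3  1.4] w 0.913 g 73.3
```

move_arm --rows "-0.0133 -0.0119 0 0 0 0;-0.0133 -0.0119 0 0 0 0;-0.0133 -0.0119 0 0 0 0;-0.0133 -0.0119 0 0 0 0;0 0 0 0 0 0"

```text
t: 18.45
tcp_pos: [0.5751, -0.1926, 0.0077]
tool_rot: [-0.0, 0.714, 0.7, -0.001]
wrist_force: [-3.3, -3.0, 4.1]
gripper_width: 0.917
grasp_force: 73.5
```

move_arm --rows "-0.021 0.001 0 0 0 0;-0.021 0.001 0 0 0 0;-0.021 0.001 0 0 0 0;-0.021 0.001 0 0 0 0;-0.021 0.001 0 0 0 0"

```text
t: 18.95
tcp_pos: [0.5803, -0.2947, 0.0076]
tool_rot: [-0.001, 0.713, 0.701, 0.0]
wrist_force: [0.2, 3.7, 5.2]
gripper_width: 0.914
grasp_force: 73.7
```

move_arm --rows "-0.021 0.001 0 0 0 0;0 0 0 0 0 0;0 0 0 0 0 0"

```text
t: 19.25
tcp_pos: [0.5815, -0.3176, 0.0077]
tool_rot: [0.001, 0.713, 0.701, -0.0]
wrist_force: [0.3, -3.1, 2.7]
gripper_width: 0.915
grasp_force: 73.8
```

move_arm --rows "0 0 0 0 0 0;0 0 0 0 0 0;0 0 0 0 0 0" --claw 0.0854

```text
t: 19.55
tcp_pos: [0.5806, -0.3143, 0.0064]
tool_rot: [-0.001, 0.713, 0.701, -0.0]
wrist_force: [-0.0, 0.4, 0.7]
gripper_width: 0.999
grasp_force: 0.0
```

move_arm --rows "0 0 -0.005 0 0 0;0 0 -0.01 0 0 0;0 0 -0.02 0 0 0;0 0 -0.04 0 0 0;0 0 -0.045 0 0 0"

```text
t: 20.05
tcp_pos: [0.5802, -0.3149, 0.1275]
tool_rot: [-0.002, 0.713, 0.701, -0.0]
wrist_force: [1.0, -1.0, 0.2]
gripper_width: 1.0
grasp_force: 0.0
```

```bash
python3 - <<'E'
from h import *
go(.6265,.158,.127,-1,wrist("w6"))
E
```

```text
[326. 245.] [ 580.5 -315.6] [ 580.6 -315.5] [70.2 70.3] 89.1 0.79
t 20.05 tcp [ 0.5802 -0.3149  0.1275] head -0.98 tilt [-0.16  0.11] shift [0.4736 0.0382 0.0012] turn z 0.02 F [ 1.  -1.   0.2] w 1.0 g 0.0
```

View pics/w6.png

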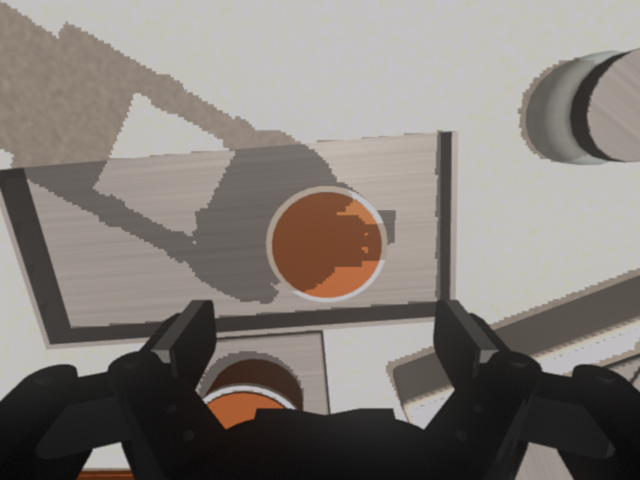

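Round tub is well inside the right tray at (326,245), clear of every fence. Next: the last round tub.

move_arm --rows "0.0395 0.0032 0 0 0 0;0.0395 0.0032 0 0 0 0;0.0395 0.0032 0 0 0 0;0.0395 0.0032 0 0 0 0;0.0395 0.0032 0 0 0 0"

```text
t: 20.6
tcp_pos: [0.6012, -0.1172, 0.1284]
tool_rot: [0.001, 0.713, 0.701, 0.001]
wrist_force: [0.3, -0.5, 0.2]
gripper_width: 1.002
grasp_force: 0.0
```

move_arm --rows "0.0395 0.0032 0 0 0 0;0.0395 0.0032 0 0 0 0;0.0395 0.0032 0 0 0 0;0.0395 0.0032 0 0 0 0;0.0395 0.0032 0 0 0 0"

```text
t: 21.1
tcp_pos: [0.6206, 0.0803, 0.1284]
tool_rot: [0.001, 0.713, 0.701, 0.001]
wrist_force: [0.3, 0.6, -0.2]
gripper_width: 1.002
grasp_force: 0.0
```

move_arm --rows "0.0395 0.0032 0 0 0 0;0.0395 0.0032 0 0 0 0;0 0 0 0 0 0;0 0 0 0 0 0;0 0 0 0 0 0"

```text
t: 21.6
tcp_pos: [0.6279, 0.1566, 0.1276]
tool_rot: [0.0, 0.713, 0.701, -0.0]
wrist_force: [0.1, 0.5, 0.7]
gripper_width: 0.999
grasp_force: 0.0
```

```bash
python3 - <<'E'
from h import *
go(.6275,.1585,.007,-1,wrist("w7"))
E
```

```text
[325. 239.] [627.4 159.5] [627.5 159.5] [70.3 70.4] 89.0 0.78
[521.  55.] [739.9 263.1] [738.5 263.9] [67.5 49. ] 84.2 0.86
[252.  35.] [588.7 280.1] [588.8 280. ] [35.9 70.5] 89.0 0.98
[32. 42.] [464.1 278.9] [462.  279.8] [40.7 41. ] 89.0 0.88
t 21.6 tcp [0.6279 0.1566 0.1276] head -1.01 tilt [ 0.01 -0.03] shift [ 0.002  -0.0005  0.1206] turn z -0.01 F [0.1 0.5 0.7] w 0.999 g 0.0
```

move_arm --rows "0.0025 0 0.01 0 0 0;0 0 0.03 0 0 0;0 0 0.03 0 0 0;0 0 0.01 0 0 0;0 0 0.01 0 0 0"

```text
t: 22.15
tcp_pos: [0.6273, 0.159, 0.0358]
tool_rot: [-0.001, 0.714, 0.701, -0.001]
wrist_force: [0.5, 1.0, 0.7]
gripper_width: 0.998
grasp_force: 0.0
```

move_arm --rows "0 0 0.008 0 0 0;0 0 0.008 0 0 0;0 0 0.008 0 0 0;0 0 0.0065 0 0 0;0 0 0 0 0 0"

```text
t: 22.65
tcp_pos: [0.6273, 0.1598, 0.0058]
tool_rot: [-0.0, 0.713, 0.701, -0.001]
wrist_force: [-0.3, -0.3, 0.4]
gripper_width: 1.0
grasp_force: 0.0
```

move_arm --rows "0 0 0 0 0 0;0 0 0 0 0 0;0 0 0 0 0 0;0 0 0 0 0 0" --claw 0.07

```text
t: 23.05
tcp_pos: [0.6285, 0.1601, 0.0073]
tool_rot: [0.0, 0.713, 0.701, 0.0]
wrist_force: [0.9, 0.6, 1.5]
gripper_width: 0.92
grasp_force: 73.6
```

```bash
python3 - <<'E'
from h import *
go(.53,.09,.007,-1)
E
```

```text
t 23.05 tcp [0.6285 0.1601 0.0073] head -0.99 tilt [0.06 0.01] shift [-0.0718 -0.0973  0.0001] turn z 0.01 F [0.9 0.6 1.5] w 0.92 g 73.6
```

move_arm --rows "-0.012 -0.0162 0 0 0 0;-0.012 -0.0162 0 0 0 0;-0.012 -0.0162 0 0 0 0;-0.012 -0.0162 0 0 0 0;-0.012 -0.0162 0 0 0 0"

```text
t: 23.55
tcp_pos: [0.5464, 0.1012, 0.0073]
tool_rot: [0.001, 0.713, 0.701, 0.001]
wrist_force: [2.0, 0.4, -0.2]
gripper_width: 0.916
grasp_force: 73.3
```

move_arm --rows "-0.012 -0.0162 0 0 0 0;-0.0243 -0.005 0 0 0 0;-0.0243 -0.005 0 0 0 0;-0.0243 -0.005 0 0 0 0;-0.0243 -0.005 0 0 0 0"

```text
t: 24.05
tcp_pos: [0.5081, -0.0077, 0.0072]
tool_rot: [0.0, 0.713, 0.701, 0.001]
wrist_force: [1.9, 2.2, -0.3]
gripper_width: 0.916
grasp_force: 73.5
```

move_arm --rows "-0.0243 -0.005 0 0 0 0;-0.0243 -0.005 0 0 0 0;-0.0243 -0.005 0 0 0 0;-0.0243 -0.005 0 0 0 0;-0.0243 -0.005 0 0 0 0"

```text
t: 24.55
tcp_pos: [0.4809, -0.1289, 0.0072]
tool_rot: [0.0, 0.713, 0.701, 0.0]
wrist_force: [0.8, 0.8, 0.6]
gripper_width: 0.915
grasp_force: 73.5
```

move_arm --rows "-0.0243 -0.005 0 0 0 0;-0.0243 -0.005 0 0 0 0;-0.0243 -0.005 0 0 0 0;0 0 0 0 0 0"

```text
t: 24.95
tcp_pos: [0.4648, -0.2036, 0.0072]
tool_rot: [0.001, 0.714, 0.7, -0.0]
wrist_force: [0.5, -1.8, 0.8]
gripper_width: 0.915
grasp_force: 73.4
```

```bash
python3 - <<'E'
from h import *
go(.442,-.32,.007,-1)
E
```

```text
t 24.95 tcp [ 0.4648 -0.2036  0.0072] head -1.13 tilt [ 0.09 -0.1 ] shift [-0.1168 -0.0205  0.0004] turn z -0.13 F [ 0.5 -1.8  0.8] w 0.915 g 73.4
```

move_arm --rows "-0.0198 -0.0034 0 0 0 0;-0.0198 -0.0034 0 0 0 0;-0.0198 -0.0034 0 0 0 0;-0.0198 -0.0034 0 0 0 0;-0.0198 -0.0034 0 0 0 0"

```text
t: 25.45
tcp_pos: [0.4462, -0.2987, 0.0072]
tool_rot: [-0.001, 0.713, 0.701, 0.001]
wrist_force: [0.7, 2.8, 4.2]
gripper_width: 0.918
grasp_force: 73.9
```

move_arm --rows "-0.0198 -0.0034 0 0 0 0;0 0 0 0 0 0;0 0 0 0 0 0"

```text
t: 25.75
tcp_pos: [0.4428, -0.3198, 0.0072]
tool_rot: [0.001, 0.713, 0.701, -0.0]
wrist_force: [0.7, -2.1, 1.5]
gripper_width: 0.917
grasp_force: 73.9
```

move_arm --rows "0 0 0 0 0 0;0 0 0 0 0 0;0 0 0 0 0 0" --claw 0.0854

```text
t: 26.05
tcp_pos: [0.4419, -0.3181, 0.0064]
tool_rot: [-0.001, 0.713, 0.701, 0.0]
wrist_force: [-0.3, 0.4, 0.1]
gripper_width: 0.995
grasp_force: 0.0
```

move_arm --rows "0 0 -0.005 0 0 0;0 0 -0.01 0 0 0;0 0 -0.02 0 0 0;0 0 -0.04 0 0 0;0 0 -0.05 0 0 0"

```text
t: 26.55
tcp_pos: [0.4405, -0.318, 0.1317]
tool_rot: [-0.002, 0.713, 0.701, -0.0]
wrist_force: [1.1, -0.1, -0.8]
gripper_width: 1.002
grasp_force: 0.0
```

```bash
python3 - <<'E'
from h import *
s=wrist("w8")
# plunger top centre: head dark blob in the first scene+top images
for n,b in(("top",(300,172,338,198)),("scene",(300,275,350,320))):
    im=np.load(n+"1.npz")["im"];x0,y0,x1,y1=b;g=cv2.cvtColor(im,cv2.COLOR_BGR2GRAY)[y0:y1,x0:x1]
    ks=cv2.findContours((g<40).astype(np.uint8),cv2.RETR_EXTERNAL,cv2.CHAIN_APPROX_NONE)[0];k=max(ks,key=cv2.contourArea)
    p=rays(get_calibration(n),k.reshape(-1,2)+[x0,y0],.069)*1000;print(n,p.min(0),p.max(0),cv2.minEnclosingCircle(p.astype(np.float32)))
go(.702,-.003,.127,-1,s)
im,d=get_image("top");cv2.imwrite("pics/t3.png",im)
E
```

```text
[328. 244.] [ 441.8 -319.6] [ 441.8 -319.6] [70.1 70.7] 89.1 0.78
[538. 235.] [ 580.5 -315.4] [ 580.6 -315.6] [71.2 71.3] 48.4 0.78
top [687.22480186 -10.4478165 ] [720.03360933   9.89890159] ((703.5986938476562, -3.9412007331848145), 16.456989288330078)
scene [694.40137416 -22.59099223] [739.58349436   8.23370543] ((716.8369750976562, -5.766093730926514), 22.8406982421875)
t 26.55 tcp [ 0.4405 -0.318   0.1317] head -0.99 tilt [-0.2   0.17] shift [0.3195 0.256  0.0048] turn z 0.01 F [ 1.1 -0.1 -0.8] w 1.002 g 0.0
```

View pics/w8.png

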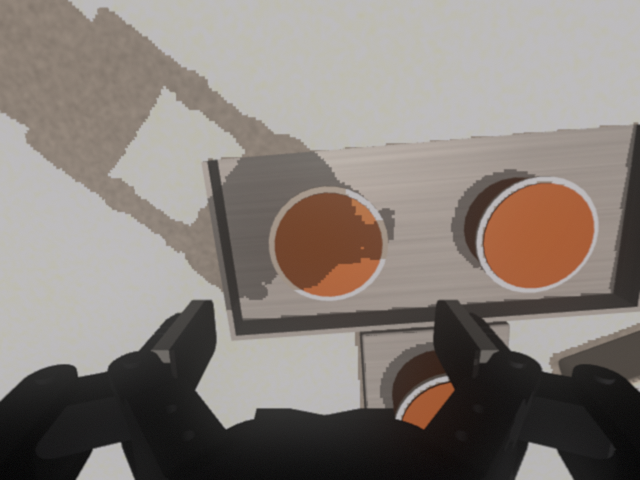

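Both round tubs sit inside the right tray at (328,244) and (538,235). Next I'll go to the plunger with the gripper shut.

move_arm --rows "0.032 0.0257 0 0 0 0;0.032 0.0257 0 0 0 0;0.032 0.0257 0 0 0 0;0.032 0.0257 0 0 0 0;0.032 0.0257 0 0 0 0" --claw 0

```text
t: 27.15
tcp_pos: [0.5742, -0.1602, 0.1322]
tool_rot: [0.0, 0.713, 0.701, 0.0]
wrist_force: [0.5, -0.8, 0.6]
gripper_width: 0.143
grasp_force: 0.0
```

move_arm --rows "0.032 0.0257 0 0 0 0;0.032 0.0257 0 0 0 0;0.032 0.0257 0 0 0 0;0.032 0.0257 0 0 0 0;0.031 0.0257 0 0 0 0"

```text
t: 27.65
tcp_pos: [0.7053, -0.0032, 0.1319]
tool_rot: [-0.0, 0.713, 0.701, -0.0]
wrist_force: [1.0, 0.9, -0.9]
gripper_width: -0.003
grasp_force: 0.0
```

move_arm --rows "0 0 0 0 0 0;0 0 0 0 0 0;0 0 0 0 0 0"

```text
t: 27.95
tcp_pos: [0.7036, -0.0055, 0.1314]
tool_rot: [-0.0, 0.713, 0.701, -0.001]
wrist_force: [-0.3, -0.4, -0.1]
gripper_width: 0.003
grasp_force: 0.0
```

```bash
python3 - <<'E'
from h import *
s=read_state();c=get_calibration("wrist");im,d=get_image("wrist");cv2.imwrite("pics/w9.png",im)
R=np.array(c["R"]);q,_=cv2.projectPoints(np.array([[.7035,-.0035,.069]]),cv2.Rodrigues(R)[0],np.array(c["t"]),np.array(c["camera_matrix"]),np.array(c["D"]));print(q)
go(.7035,-.0035,.075,-1,s)
E
```

```text
[[[325.66944973 254.51253503]]]
t 27.95 tcp [ 0.7036 -0.0055  0.1314] head -1.01 tilt [-0.08 -0.02] shift [ 0.002  -0.0001  0.0564] turn z -0.01 F [-0.3 -0.4 -0.1] w 0.003 g 0.0
```

View pics/w9.png

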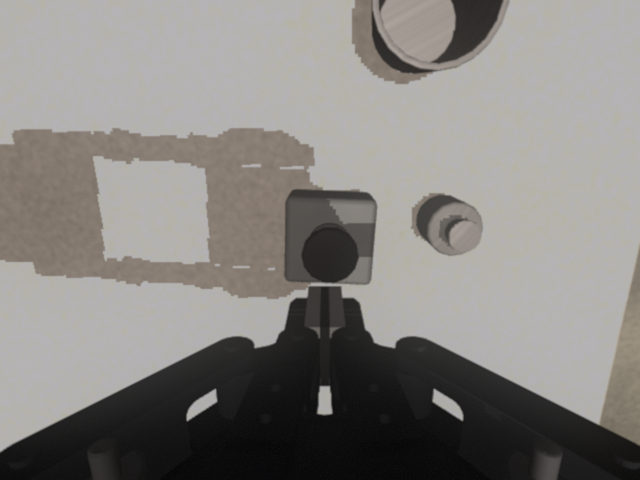

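The head centre shows at (330,253), about 2.5 mm off my estimate. I'll correct for that, then press in small steps.

move_arm --rows "0.003 0.002 0.01 0 0 0;0 0 0.02 0 0 0;0 0 0.02 0 0 0;0 0 0.008 0 0 0;0 0 0 0 0 0"

```text
t: 28.5
tcp_pos: [0.7046, -0.0024, 0.0713]
tool_rot: [-0.002, 0.713, 0.701, -0.002]
wrist_force: [0.0, -0.0, 0.3]
gripper_width: -0.0
grasp_force: 0.0
```

move_arm --rows "0 0 0.003 0 0 0;0 0 0.003 0 0 0;0 0 0.003 0 0 0;0 0 0 0 0 0;0 0 0 0 0 0"

```text
t: 29.0
tcp_pos: [0.7078, -0.0021, 0.066]
tool_rot: [0.001, 0.713, 0.701, 0.001]
wrist_force: [0.8, -0.6, 3.1]
gripper_width: -0.001
grasp_force: 1.6
```

move_arm --rows "0 0 0.002 0 0 0;0 0 0.002 0 0 0;0 0 0.002 0 0 0;0 0 0 0 0 0;0 0 0 0 0 0"

```text
t: 29.5
tcp_pos: [0.7077, -0.0021, 0.0594]
tool_rot: [0.001, 0.713, 0.701, 0.001]
wrist_force: [2.3, -1.2, 4.8]
gripper_width: 0.001
grasp_force: 2.5
```

move_arm --rows "0 0 0.001 0 0 0;0 0 0.001 0 0 0;0 0 0.001 0 0 0;0 0 0 0 0 0"

```text
t: 29.9
tcp_pos: [0.7077, -0.0021, 0.0571]
tool_rot: [0.001, 0.713, 0.701, 0.001]
wrist_force: [0.9, -1.2, 7.8]
gripper_width: -0.004
grasp_force: 3.7
```

move_arm --rows "0 0 0.001 0 0 0;0 0 0 0 0 0;0 0 0 0 0 0"

```text
t: 30.2
tcp_pos: [0.7078, -0.0021, 0.057]
tool_rot: [0.001, 0.713, 0.701, 0.001]
wrist_force: [-0.3, -1.3, 11.0]
gripper_width: 0.004
grasp_force: 5.5
```

It has bottomed out: z holds at 0.057 while the force rises to 11 N. I'll retract and check everything.

move_arm --rows "0 0 -0.005 0 0 0;0 0 -0.01 0 0 0;0 0 -0.03 0 0 0;0 0 -0.04 0 0 0;0 0 -0.04 0 0 0"

```text
t: 30.7
tcp_pos: [0.7034, -0.0011, 0.178]
tool_rot: [-0.003, 0.713, 0.701, -0.003]
wrist_force: [0.9, 0.3, 0.4]
gripper_width: 0.003
grasp_force: 0.0
```

move_arm --rows "-0.04 -0.02 -0.02 0 0 0;-0.04 -0.03 0 0 0 0;-0.04 -0.04 0 0 0 0;0 -0.04 0 0 0 0;0 -0.04 0 0 0 0"

```text
t: 31.2
tcp_pos: [0.5354, -0.1144, 0.1979]
tool_rot: [-0.003, 0.714, 0.7, -0.001]
wrist_force: [0.3, -0.9, 0.6]
gripper_width: -0.002
grasp_force: 0.0
```

move_arm --rows "0 -0.04 0 0 0 0;0 -0.04 0 0 0 0;0 0 0 0 0 0;0 0 0 0 0 0"

```text
t: 31.6
tcp_pos: [0.4572, -0.1121, 0.1986]
tool_rot: [-0.002, 0.713, 0.701, -0.001]
wrist_force: [0.8, 0.6, 1.0]
gripper_width: -0.001
grasp_force: 0.0
```

```bash
python3 - <<'E'
from h import *
go(.7,0,.1,-1)
for n in("top","scene"):
    im,d=get_image(n);c=get_calibration(n)
    for o in tubs(im,c)[:7]:print(n,*o[:2])
    if n=="scene":
        o=np.load("scene1.npz")["im"];cv2.imwrite("pics/s9.png",im)
        print("diff plunger",np.abs(im[275:320,300:350].astype(int)-o[275:320,300:350]).mean())
E
```

```text
t 31.6 tcp [ 0.4572 -0.1121  0.1986] head -1.02 tilt [-0.18  0.1 ] shift [0.1162 0.241  0.0981] turn z -0.02 F [0.8 0.6 1. ] w -0.001 g 0.0
top [197. 292.] [446.9 303.5]
top [447. 288.] [ 441.6 -318.4]
top [142. 262.] [527.3 441.2]
top [498. 253.] [ 526.2 -447.9]
top [196. 236.] [589.4 306. ]
top [443. 233.] [ 580.2 -314.5]
scene [453. 325.] [770.6 266.1]
scene [460. 278.] [645.4 294.7]
scene [461. 260.] [591.8 302.5]
scene [197. 246.] [ 582.9 -317.3]
scene [453. 232.] [506.1 291.9]
scene [515. 233.] [500.9 441.2]
scene [149. 219.] [ 500.  -455.7]
diff plunger 2.9162962962962964
```

View pics/s9.png

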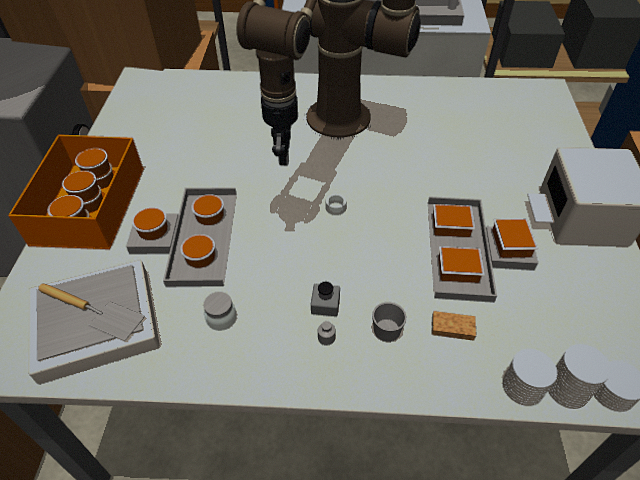

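The scene view shows the rounds in the round tray at (208,209) and (198,250), and the oblongs in the oblong tray at (453,220) and (460,265). The plunger is up at (325,295), the bystanders haven't moved, and the arm is clear.

```bash
python3 -c "
from cell import *
print(close_job())"
```

```text
the job is handed in; nothing more can be done
None
```

I slid all four tubs flat into the trays matching their shapes, pressed the plunger to its stop and it sprang back up, left the other objects where they were, and handed the job in at about 32 s.

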